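# Put the stone box away and latch the bench cabinet

### The job

The red box is sticking out of the little grey bench cabinet. First slide it fully home against the back of the cabinet, with the green door still wide open; then push the door shut, against its rubber seal, until its sprung latch snaps in and holds it shut by itself. Push gently, do not ram or slam the door, and do not disturb the bottle, the solder spool or the small steel block in front of the cabinet.

Things in the scene. Friction and masses are not known exactly. Their poses are not given: they have to be found in the camera images.
- cabinet: Grey steel cabinet fixed to the bench, 132 wide (y) x 84 deep (x) x 98 high, open front facing its -x (to the robot). Origin: centre of its underside, on the bench; front plane 42 mm from it along -x, inner face of the back wall 34 mm along +x. Side walls 116 apart inside. The top panel is cut back 32 mm behind the front plane, so a vertical finger can follow the box in.
- shelf_front (a point): Middle of the front edge of the cabinet's shelf floor, in the front plane, 40 mm above the bench; axes as the cabinet's.
- hinge (a point): Point on the door's upright hinge axis at the cabinet's left (+y) front edge: 42 mm along -x and 67 mm along +y from the cabinet's origin, 66 mm above the bench (mid height of the door). Fixed to the cabinet, axes as the cabinet's. Shut, the green door runs from here along the cabinet's -y; opening swings it out to -x.
- door (a joint): Angle of the green door (rad): 0 shut (rigid stop), 1.57 straight out to the cabinet's -x, 1.9 widest. From 0.15 rad the bolt rides on the strike, in the last 0.03 rad a seal must be squeezed too: in all 8 to 15 N near the free edge, more nearer the hinge. It snaps in near 0.01 and then rests at about 0.015. Not snapped in, it hangs ajar near 0.04 or springs open past 1 rad.
- door_edge (a point): Point on the door's outer face at its free edge, mid height (66 mm above the bench); moves with the door. The panel reaches 3 to 133 mm from the hinge axis, 38 to 95 mm above the bench, 8 thick: its inner face passes through the hinge axis, the outer lies 8 mm outside. A knob 15 across, 14 high stands on the outer face 45 mm from the hinge axis; the rest is clear.
- latch_bolt (a joint): How far the brass-coloured bevelled bolt inside the door's free edge is pushed back (m): 0 fully out, 0.005 when it rides over the strike; a spring pushes it out again. Latched means door angle near 0 and bolt out. The black rubber seal stands 4 mm proud of the cabinet's right front edge.
- strike_lip (a point): The strike: upright steel lip, 4 thick, 9 wide, 16 high, on the inside of the cabinet's right (-y) wall just behind the front plane; this point is its middle, 82 mm above the bench. The bolt must end behind it.
- red_box: Flat red card box with contents, 70 deep (x) x 107 wide (y) x 30 high, loose on the shelf floor, sticking out of the front. Origin: centre of its underside, 40 mm above the bench; its axes as the cabinet's within a few degrees. Fully home, its back touches the back wall, its origin is 1 mm from the cabinet's along -x and its front is 6 mm inside the front plane. Slides with 1 to 4 N.
- flux_bottle: Small brown bottle with white cap, 35 across, 68 high, standing beside the cabinet; origin centre of its underside. Leave alone.
- solder_spool: Grey spool of solder wire, 38 across, 20 high, standing on its flange beside the cabinet; origin centre of its underside. Leave alone.
- steel_block_small: Small ground steel block lying flat in front and to the right of the cabinet, 40 x 62 x 24; origin centre of the underside. Leave alone.

How it is judged:
By the outcome, as a careful person would: the job done as asked, in the order asked, and still so for the second after the job is handed in, with the robot touching nothing.
It also fails if it takes over 51 s, if anything falls off the work surface, if the arm or the gripper's body presses on something with over 40 N, if the wrist force passes 120 N, or if a joint passes its speed limit or range.

### The arm

A 6-joint arm with a two-finger parallel gripper is mounted at the origin on the work surface; the furniture and walls round the work are solid. World frame = base frame: x ahead of the robot, y to its left, z up, the work surface at z = 0. Lengths are in m, angles in rad, forces in N, time in s.
With the tool pointing down it reaches from about 0.325 to 0.85 m from the base axis. Payload 4.4 kg.
Tool frame: the origin (TCP) lies on the centre line of the jaws, within the pads' length; the fingertips stand 22 mm ahead of it and the grasp point (between the pads) lies 3 mm ahead of it (manip.tip_extent is the distance from the TCP to the fingertips, in m); z points along the fingers, y is the line along which they close (so a half turn about z gives the same grasp; the last joint's range is limited). The gripper opens to 94 mm and grips with 3 to 60 N. Pads are 16 mm wide; open, the fingers measure 119 mm over their backs; the gripper's body (75 mm by 177 mm) begins 78 mm behind the grasp point.
Start: joints at [-1.325, 0.207, 1.542, -0, 1.393, -0.15], TCP at [0.222, -0.531, 0.227] pointing down, gripper open.
Joint ranges: [-2.73, 2.73], [-0.86, 2.22], [0.23, 2.46], [-1.11, 4.25], [0.08, 2.63], [-2.82, 2.82]. Speed limits (rad/s): [2.79, 2.79, 3.14, 3.14, 3.14, 3.14].

### API

Orientations are given as a rotation vector (axis times angle).
In Python, from cell import get_obs, viewer, finish_job, manip gives the robot as it stands.
- The arm moves only by the shell command python3 -m pendant 'ROWS' [OPENING] [FORCE]. ROWS is JSON, one flat list of numbers, 6 for each row, row after row: the shift along the world's x, y, z in mm, then the turn, a rotation vector about the world's x, y, z in rad. In form: [x, y, z, rx, ry, rz, x, y, z, rx, ry, rz, ...]. A call has 1 to 8 rows; each row is the pose to reach, as a shift and turn from the pose commanded when the call began; what a row does not reach only later rows make up. A row lasts 1/10 s, in which the tool goes at most 50 mm and 8.59 degrees, less where a joint would pass 70% of its speed; a pose out of reach is approached as far as the arm can. A call with a gripper value outside its range is refused whole. OPENING is the opening, from 0 (shut) to 1 (fully open), set as the call begins (- or left out, the last holds). The fingers move at their own pace and stop on an object; FORCE is the grip in N (left out, the last holds). Time passes only in rows, so rows that repeat a pose let the fingers close. It gives the time, the measured TCP pose, the force, the opening and the grip force at its end, in the units of the state.
- get_obs(): the state, without advancing time (a new reading comes with each control period).
- viewer.snapshot(name): name is "scene" or "top"; returns a dict with "color" (384x512x3 uint8, blue, green, red), "fx", "fy", "cx", "cy" (pixels), "rvec" (rotation vector, rad) and "tvec" (3), from world to camera coordinates, as OpenCV has them. Camera axes: x right, y down, z forward; pixel columns grow to the right and rows downward; lengths in m; the calibration is good to about 2 mm. A picture is of the moment at which its call begins. There is no depth.
- finish_job(): hands the job in; it is judged then, once.
The state is a dict: "t": time; "joints": joint angles; "dq": joint speeds; "joint_efforts": joint torques, N m; "tcp_pos": TCP position; "eef_rot": TCP orientation; "contact_force": force on the tool from outside, world axes, zero at the start; "torque": the same for the moment, N m; "opening": opening from 0.0 (shut) to 1.0 (fully open); "finger_force": force on a finger pad.
Only numpy, scipy, OpenCV 4.12 (cv2) and the standard library are available. Lean on these libraries where they do the work, as an engineer would, in place of code of your own. Each camera call takes 0.05 s, during which the arm holds its last target. There are 200 camera calls.

## Working session

There is one attempt and no reset: what is moved stays moved. The work goes in short steps, Python scripts to look and compute and a shell command to move; the robot and the scene stay as the last step left them, time stands still between calls to the robot, and variables do not carry over. Pictures are saved under pics/ and viewed, at most 10 in all, crops included, and the job is handed in when it is done.

```bash
mkdir -p pics; ls; cat > h.py <<'E'
import numpy as np, cv2
from cell import get_obs, viewer, finish_job, manip
def cam(s):
    R=cv2.Rodrigues(np.array(s["rvec"],float))[0]; t=np.array(s["tvec"],float).ravel(); return R,t
def toplane(s,uv,z):
    R,t=cam(s); uv=np.atleast_2d(np.array(uv,float)); c=-R.T@t
    d=np.c_[(uv[:,0]-s["cx"])/s["fx"],(uv[:,1]-s["cy"])/s["fy"],np.ones(len(uv))]@R
    return c+d*((z-c[2])/d[:,2])[:,None]
def proj(s,P):
    R,t=cam(s); q=np.atleast_2d(P)@R.T+t
    return np.c_[q[:,0]/q[:,2]*s["fx"]+s["cx"],q[:,1]/q[:,2]*s["fy"]+s["cy"]]
E
python3 - <<'E'
from h import *
for n in("scene","top"):
    s=viewer.snapshot(n); cv2.imwrite(f"pics/{n}0.png",cv2.resize(s["color"],None,fx=1.5,fy=1.5)); R,t=cam(s); print(n,s["fx"],s["cx"],s["cy"],-R.T@t,R[2])
    import pickle; pickle.dump(s,open(n+".pkl","wb"))
o=get_obs(); print(o["t"],o["tcp_pos"],o["eef_rot"],o["contact_force"])
E
```

```text
pics
scene 467.41088230910134 260.24378898537964 190.2931731586691 [ 1.3285898  -0.15529635  0.57769346] [-0.84935144  0.04953778 -0.52549798]
top 377.9369037720109 255.9451040403922 189.2361709307854 [ 0.45210345 -0.12352405  0.94761409] [ 0.06982642  0.0180259  -0.99739628]
0.1 [ 0.22150881 -0.52985971  0.22640171] [-3.07820845e+00 -6.17321756e-01  2.10826949e-04] [-0.80236418 -0.07167234 -0.94007319]
```

View pics/scene0.png

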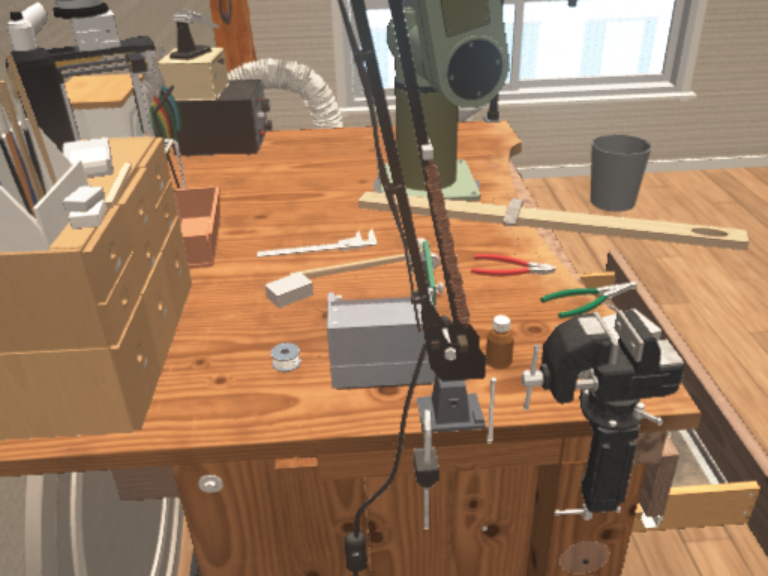

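View pics/top0.png

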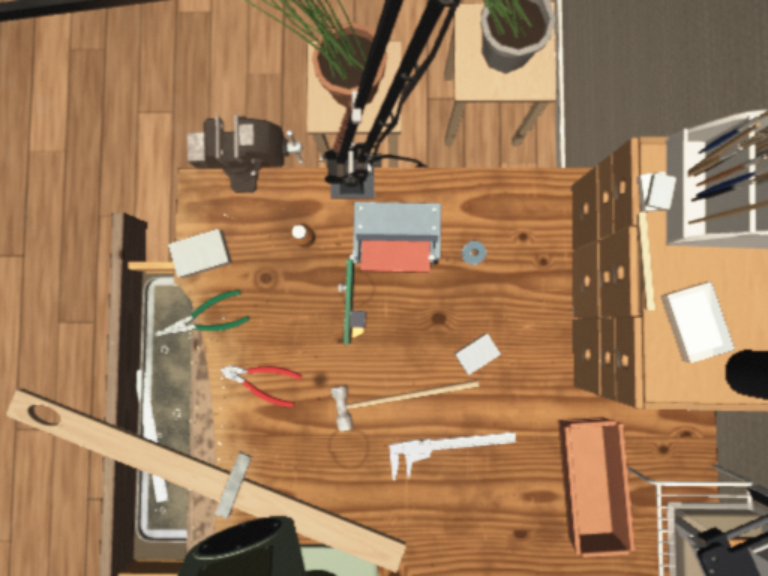

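The scene view shows the bottle, spool, block and cabinet. The top view (1.5x scale) shows the cabinet top around (397,220), red box front edge at about y=270, the door pointing at the robot along x≈350, and the spool at (474,252). Next I'll measure.

```bash
python3 - <<'E'
from h import *
import pickle
s=pickle.load(open("top.pkl","rb")); im=s["color"]
hsv=cv2.cvtColor(im,cv2.COLOR_BGR2HSV)
roi=np.zeros(im.shape[:2],np.uint8); roi[125:240,215:340]=1
def blob(m,name,z):
    m=m.astype(np.uint8)*roi
    n,l,st,c=cv2.connectedComponentsWithStats(m); k=1+np.argmax(st[1:,4]); cn=cv2.findContours((l==k).astype(np.uint8),0,1)[0][0]
    r=cv2.minAreaRect(cn); b=cv2.boxPoints(r)
    print(name,st[k],"px",b.round(1).tolist()); print(toplane(s,b,z).round(4)[:,:2].tolist(), toplane(s,[r[0]],z).round(4).tolist())
H,S,V=cv2.split(hsv)
blob(((H<8)|(H>172))&(S>130)&(V>120),"red",.07)
blob((H>50)&(H<90)&(S>90),"green",.095)
blob((H>85)&(H<120)&(S<90)&(S>15)&(V>90),"grey",.098)
crop=im[120:245,215:345]; cv2.imwrite("pics/crop.png",cv2.resize(crop,None,fx=6,fy=4.7999,interpolation=cv2.INTER_CUBIC)[:600])
E
```

```text
red [241 161  46  20 877] px [[241.0, 161.0], [286.0, 161.0], [286.0, 180.0], [241.0, 180.0]]
[[0.5798, -0.0725], [0.5798, -0.1777], [0.5352, -0.1776], [0.5351, -0.0727]] [[0.5574, -0.1252, 0.07]]
green [232 174   3  26  62] px [[232.0, 174.0], [234.0, 174.0], [234.0, 199.0], [232.0, 199.0]]
[[0.5464, -0.0536], [0.5464, -0.0582], [0.4896, -0.0586], [0.4896, -0.054]] [[0.5179, -0.0561, 0.095]]
grey [238 151  55  10 189] px [[237.89999389648438, 159.0], [238.10000610351562, 150.39999389648438], [292.1000061035156, 151.5], [291.8999938964844, 160.10000610351562]]
[[0.5803, -0.0671], [0.6, -0.0674], [0.5975, -0.1899], [0.5779, -0.1894]] [[0.5889, -0.1285, 0.098]]
```

View pics/crop.png

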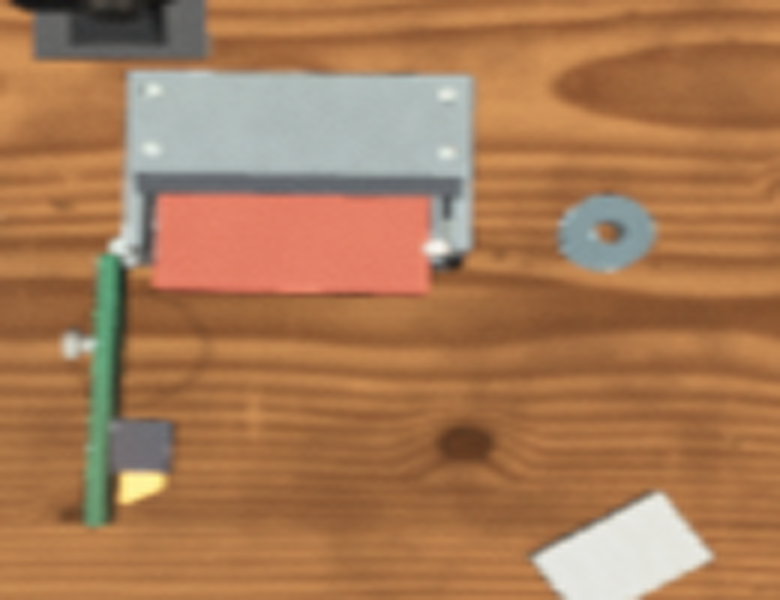

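```bash
python3 - <<'E'
from h import *
import pickle
s=pickle.load(open("top.pkl","rb"))
def P(l,z): print((toplane(s,[(215-.4+x/6,120-.4+y/4.8) for x,y in l],z)[:,:2]*1000).round(1).tolist())
P([(128,72),(473,76),(470,250),(122,242)],.098)
P([(152,290),(430,294)],.07)
P([(100,254),(122,254),(86,525),(107,525)],.095)  # door
P([(140,500)],.082)
P([(530,557),(660,490),(714,555)],.024); P([(606,233)],.02)
q=pickle.load(open("scene.pkl","rb"))
# cabinet top back corners in scene 1.5x
print((toplane(q,[(329/1.5,300/1.5)],.098)*1000).round(1))
E
```

```text
[[636.4, -62.2], [634.3, -193.1], [551.4, -191.6], [555.1, -60.5]]
[[535.1, -70.2], [533.2, -178.2]]
[[549.8, -52.0], [549.8, -60.3], [422.2, -47.6], [422.2, -55.5]]
[[433.6, -66.9]]
[[404.2, -221.0], [438.0, -273.7], [405.4, -295.1]]
[[569.3, -253.6]]
[[ 579.6 -189.8   98. ]]
```

```bash
python3 -m pendant '[10,15,0,0,0,-0.02, 30,45,0,0,0,-0.05, 55,83,0,0,0,-0.09, 80,121,0,0,0,-0.13, 105,159,0,0,0,-0.17, 130,197,0,0,0,-0.21, 155,235,0,0,0,-0.25, 180,273,0,0,0,-0.29]' 0.5 20; python3 -m pendant '[25,38,0,0,0,-0.04, 48,73,0,0,0,-0.08, 68,103,0,0,0,-0.11, 80,122,0,0,0,-0.12, 86,130,0,0,0,-0.12, 88,132,0,0,0,-0.12]'; python3 - <<'E'
from h import *
o=get_obs(); print(o["joints"],o["t"])
R=cv2.Rodrigues(np.array(o["eef_rot"]))[0]; print(R.round(3))
E
```

```text
t: 0.9
tcp_pos: [0.4021, -0.2556, 0.2271]
eef_rot: [-3.137, -0.163, 0.001]
contact_force: [-0.1, -0.4, -0.9]
opening: 0.499
finger_force: 0.0
t: 1.5
tcp_pos: [0.4897, -0.1249, 0.227]
eef_rot: [-3.141, 0.019, 0.001]
contact_force: [-0.4, -0.2, 1.1]
opening: 0.501
finger_force: 0.0
[-4.20872661e-01  5.88702834e-02  1.70888751e+00 -2.70576310e-04
  1.37470028e+00  1.16231784e+00] 1.5
[[ 1.    -0.012 -0.001]
 [-0.012 -1.     0.   ]
 [-0.001 -0.    -1.   ]]
```

```bash
python3 -m pendant '[0,0,-15,0,0,0, 0,0,-45,0,0,0, 0,0,-80,0,0,0, 0,0,-115,0,0,0, 0,0,-140,0,0,0, 0,0,-153,0,0,0, 0,0,-159,0,0,0, 0,0,-159,0,0,0]'; python3 -m pendant '[6,0,0,0,0,0, 15,0,0,0,0,0, 22,0,0,0,0,0, 28,0,0,0,0,0, 32,0,0,0,0,0, 35,0,0,0,0,0, 38,0,0,0,0,0, 41,0,0,0,0,0]'
```

```text
t: 2.3
tcp_pos: [0.4895, -0.1262, 0.0684]
eef_rot: [-3.141, 0.024, 0.001]
contact_force: [-0.2, -0.1, -0.2]
opening: 0.499
finger_force: 0.0
t: 3.1
tcp_pos: [0.5297, -0.1254, 0.0682]
eef_rot: [-3.141, 0.022, 0.004]
contact_force: [-3.5, -0.7, 3.1]
opening: 0.5
finger_force: 1.7
```

```bash
python3 -m pendant '[2,0,0,0,0,0, 4,0,0,0,0,0, 6,0,0,0,0,0, 8,0,0,0,0,0, 10,0,0,0,0,0, 12,0,0,0,0,0, 14,0,0,0,0,0, 15,0,0,0,0,0]';python3 -m pendant '[1,0,0,0,0,0, 2,0,0,0,0,0,3,0,0,0,0,0]'
```

```text
t: 3.9
tcp_pos: [0.5459, -0.1256, 0.0685]
eef_rot: [3.141, -0.022, 0.0]
contact_force: [-1.1, 0.4, -1.0]
opening: 0.499
finger_force: 0.6
t: 4.2
tcp_pos: [0.5487, -0.1256, 0.0685]
eef_rot: [-3.142, 0.022, -0.0]
contact_force: [-0.9, 1.3, -1.7]
opening: 0.498
finger_force: 0.6
```

```bash
for i in 1 2; do python3 -m pendant '[0.7,0,0,0,0,0, 1.5,0,0,0,0,0]' | grep -E "tcp|contact|finger"; done
```

```text
tcp_pos: [0.5497, -0.1255, 0.0685]
contact_force: [-4.4, 0.2, 1.7]
finger_force: 2.1
tcp_pos: [0.5498, -0.1255, 0.0685]
contact_force: [-8.5, -0.2, 6.5]
finger_force: 4.3
```

```bash
python3 -m pendant '[0.7,0,0,0,0,0, 1.5,0,0,0,0,0]' | grep -E "tcp|contact|finger"
```

```text
tcp_pos: [0.5499, -0.1255, 0.0685]
contact_force: [-12.7, -0.7, 9.4]
finger_force: 6.3
```

```bash
python3 -m pendant '[-8,0,0,0,0,0, -20,0,0,0,0,0, -36,0,0,0,0,0, -48,0,6,0,0,0, -54,0,30,0,0,0, -56,0,60,0,0,0, -56,0,88,0,0,0, -56,0,100,0,0,0]'; python3 -m pendant '[-4,8,0,0,0,0.1, -12,26,0,0,0,0.24, -22,46,0,0,0,0.38, -32,66,0,0,0,0.52, -42,84,0,0,0,0.66, -52,98,0,0,0,0.8, -60,107,0,0,0,0.94, -64,112,0,0,0,1.08]' 0; python3 -m pendant '[0,0,0,0,0,0.12, 0,0,0,0,0,0.25, 0,0,0,0,0,0.37, 0,0,0,0,0,0.45, 0,0,0,0,0,0.5, 0,0,0,0,0,0.5]'; python3 - <<'E'
from h import *
s=viewer.snapshot("top"); cv2.imwrite("pics/t2.png",cv2.resize(s["color"][120:245,180:345],None,fx=4.8,fy=4.8,interpolation=cv2.INTER_CUBIC))
R=cv2.Rodrigues(np.array(get_obs()["eef_rot"]))[0]; print(R.round(3)); print(get_obs()["joints"])
E
```

```text
t: 5.6
tcp_pos: [0.4989, -0.1263, 0.1717]
eef_rot: [3.139, -0.022, 0.01]
contact_force: [0.2, -0.4, 0.4]
opening: 0.5
finger_force: 0.0
t: 6.4
tcp_pos: [0.4321, -0.0126, 0.1677]
eef_rot: [-2.7, -1.605, 0.0]
contact_force: [-0.7, 0.0, -0.1]
opening: 0.006
finger_force: 0.0
t: 7.0
tcp_pos: [0.4328, -0.0134, 0.1678]
eef_rot: [-2.227, -2.216, -0.0]
contact_force: [-0.1, 0.4, 0.6]
opening: 0.003
finger_force: 0.0
[[ 0.006  1.    -0.   ]
 [ 1.    -0.006  0.   ]
 [ 0.    -0.    -1.   ]]
[-2.31612526e-01 -4.04921693e-02  1.93821873e+00  1.98150105e-04
  1.24413997e+00 -2.25573996e-01]
```

View pics/t2.png

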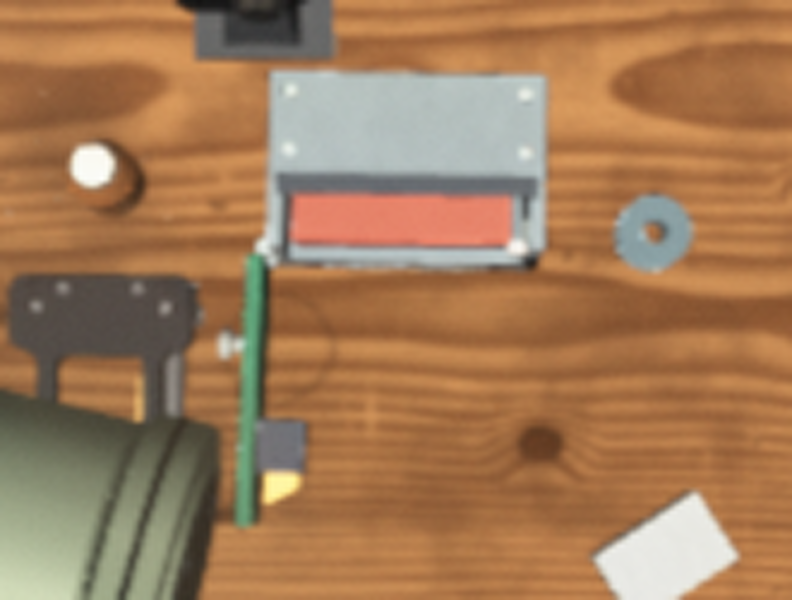

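The picture shows the box front (290,242)–(513,246) parallel to and just behind the shelf edge at y≈265, so the box is home. The door is still wide open. Next is the door arc.

```bash
python3 -m pendant '[0,0,-15,0,0,0, 0,0,-45,0,0,0, 0,0,-75,0,0,0, 0,0,-92,0,0,0, 0,0,-99,0,0,0, 0,0,-99,0,0,0]'; python3 - <<'E'
from h import *
o=get_obs(); p=o["tcp_pos"][:2]*1000; print(p)
H=np.array([553.3,-59.5]); yaw=-.02; C=np.array([[np.cos(yaw),-np.sin(yaw)],[np.sin(yaw),np.cos(yaw)]])
for th in [1.62,1.55,1.5]+list(np.arange(1.4,.25,-.1))+[.25,.2,.15,.1,.06,.03,.01,0,-.02]:
    q=H+C@(116*np.array([-np.sin(th),-np.cos(th)])+16*np.array([-np.cos(th),np.sin(th)]))
    print(round(th,2),q.round(1),"h",round(np.pi-th+yaw-1.565,3))
E
```

```text
t: 7.65
tcp_pos: [0.4323, -0.0134, 0.0685]
eef_rot: [-2.226, -2.214, 0.002]
contact_force: [0.5, -0.6, 0.8]
opening: 0.006
finger_force: 0.0
[432.34112938 -13.36330419]
1.62 [438.7 -35.5] h -0.063
1.55 [437.3 -43.6] h 0.007
1.5 [436.6 -49.4] h 0.057
1.4 [436.2 -61.1] h 0.157
1.3 [437.  -72.8] h 0.257
1.2 [438.9 -84.3] h 0.357
1.1 [441.9 -95.6] h 0.457
1.0 [ 446.1 -106.6] h 0.557
0.9 [ 451.3 -117. ] h 0.657
0.8 [ 457.6 -126.9] h 0.757
0.7 [ 464.8 -136.2] h 0.857
0.6 [ 472.9 -144.6] h 0.957
0.5 [ 481.8 -152.2] h 1.057
0.4 [ 491.4 -158.9] h 1.157
0.3 [ 501.6 -164.6] h 1.257
0.25 [ 506.9 -167. ] h 1.307
0.2 [ 512.4 -169.2] h 1.357
0.15 [ 517.9 -171.1] h 1.407
0.1 [ 523.5 -172.8] h 1.457
0.06 [ 528.1 -173.9] h 1.497
0.03 [ 531.5 -174.6] h 1.527
0.01 [ 533.8 -175. ] h 1.547
0 [ 535.  -175.2] h 1.557
-0.02 [ 537.3 -175.5] h 1.577
```

```bash
python3 -m pendant '[3,-8,0,0,0,0, 5,-16,0,0,0,0, 6,-21,0,0,0,0, 5,-26,0,0,0,0, 5,-30,0,0,0,0, 4,-36,0,0,0,0.05, 4,-42,0,0,0,0.1, 4,-48,0,0,0,0.15]'; python3 -m pendant '[0,-6,0,0,0,0.05, 1,-12,0,0,0,0.1, 2,-17,0,0,0,0.15, 3,-23,0,0,0,0.2, 4,-29,0,0,0,0.25, 6,-34,0,0,0,0.3, 8,-40,0,0,0,0.35, 10,-45,0,0,0,0.4]'
```

```text
t: 8.45
tcp_pos: [0.4369, -0.0618, 0.0695]
eef_rot: [-2.052, -2.378, -0.0]
contact_force: [0.3, -0.0, -0.2]
opening: 0.004
finger_force: 0.3
t: 9.25
tcp_pos: [0.4467, -0.1067, 0.0693]
eef_rot: [-1.539, -2.738, -0.0]
contact_force: [0.3, 0.4, -0.1]
opening: 0.006
finger_force: 0.4
```

```bash
python3 -m pendant '[2,-5,0,0,0,0.05, 5,-10,0,0,0,0.1, 8,-15,0,0,0,0.15, 11,-20,0,0,0,0.2, 15,-25,0,0,0,0.25, 18,-30,0,0,0,0.3, 22,-34,0,0,0,0.35, 26,-38,0,0,0,0.4]'; python3 -m pendant '[4,-4,0,0,0,0.05, 9,-8,0,0,0,0.1, 14,-11,0,0,0,0.15, 18,-14,0,0,0,0.2, 22,-17,0,0,0,0.24, 27,-19,0,0,0,0.28, 29,-20,0,0,0,0.3, 31,-21,0,0,0,0.32]'
python3 - <<'E'
from h import *
s=viewer.snapshot("top"); cv2.imwrite("pics/t3.png",cv2.resize(s["color"][120:245,180:345],None,fx=4.8,fy=4.8,interpolation=cv2.INTER_CUBIC))
E
```

```text
t: 10.05
tcp_pos: [0.4724, -0.1447, 0.0692]
eef_rot: [-0.963, -2.988, 0.0]
contact_force: [-1.1, 0.1, 0.8]
opening: 0.003
finger_force: 0.5
t: 10.85
tcp_pos: [0.5036, -0.1657, 0.0692]
eef_rot: [-0.477, -3.104, -0.0]
contact_force: [-1.8, 0.2, -0.3]
opening: 0.006
finger_force: 0.6
```

View pics/t3.png

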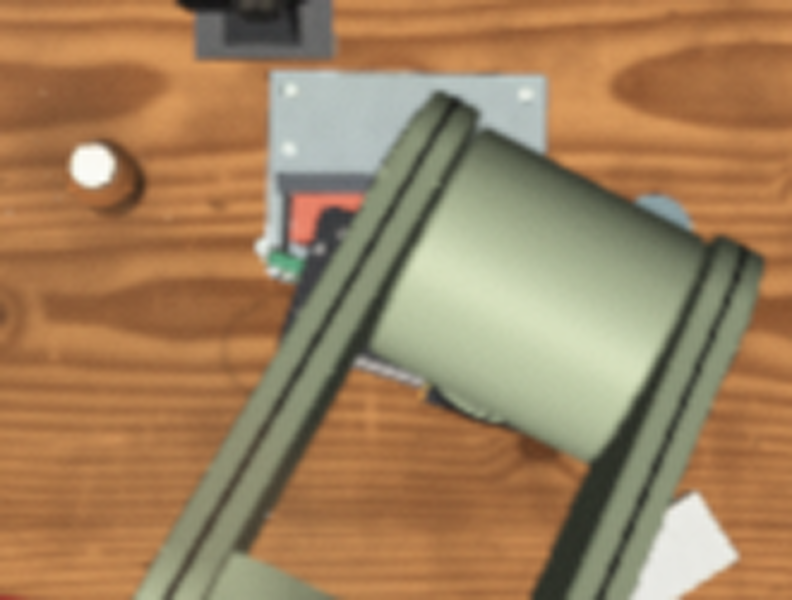

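The top view shows the door nearly shut, with green at (285,262), and the box still home. From here I push slowly.

```bash
python3 -m pendant '[2,-1,0,0,0,0.02, 4,-2,0,0,0,0.04, 6,-3,0,0,0,0.06, 8,-3,0,0,0,0.08, 10,-4,0,0,0,0.1, 12,-5,0,0,0,0.12, 14,-5,0,0,0,0.13]' | grep -E "tcp|contact|finger"; python3 -m pendant '[1,0,0,0,0,0.01, 2,-1,0,0,0,0.02, 3,-1,0,0,0,0.03, 4,-1,0,0,0,0.035, 5,-1,0,0,0,0.045, 6,-2,0,0,0,0.05]'| grep -E "tcp|contact|finger"
```

```text
tcp_pos: [0.5183, -0.1708, 0.0695]
contact_force: [-3.8, -1.6, -0.3]
finger_force: 1.4
tcp_pos: [0.5218, -0.172, 0.0694]
contact_force: [-10.3, 1.7, 8.0]
finger_force: 5.2
```

```bash
python3 -m pendant '[1,0,0,0,0,0.01, 2,0,0,0,0,0.02, 3,-1,0,0,0,0.03, 4,-1,0,0,0,0.035, 5,-1,0,0,0,0.045, 6,-1,0,0,0,0.05]'| grep -E "tcp|contact|finger"
```

```text
tcp_pos: [0.5274, -0.1735, 0.0692]
contact_force: [-9.1, -1.6, 5.5]
finger_force: 4.9
```

```bash
python3 -m pendant '[1,0,0,0,0,0.01, 2,0,0,0,0,0.015, 3,0,0,0,0,0.025, 4,0,0,0,0,0.035, 5,0,0,0,0,0.04]'| grep -E "tcp|contact|finger";  python3 -m pendant '[0.5,0,0,0,0,0, 1,0,0,0,0,0]'| grep -E "tcp|contact|finger"; python3 -m pendant '[0.5,0,0,0,0,0, 1,0,0,0,0,0]'| grep -E "tcp|contact|finger"
```

```text
tcp_pos: [0.5325, -0.1743, 0.0692]
contact_force: [-11.6, -3.6, 6.4]
finger_force: 5.7
tcp_pos: [0.533, -0.1743, 0.0693]
contact_force: [-12.2, -2.6, 5.2]
finger_force: 5.9
tcp_pos: [0.5336, -0.1743, 0.0691]
contact_force: [-12.9, -2.3, 7.2]
finger_force: 6.6
```

```bash
for i in 1; do python3 -m pendant '[0.5,0,0,0,0,0, 1,0,0,0,0,0]'| grep -E "tcp|contact"; python3 -m pendant '[0.5,0,0,0,0,0, 1,0,0,0,0,0]'| grep -E "tcp|contact"; python3 -m pendant '[0.5,0,0,0,0,0, 1,0,0,0,0,0]'| grep -E "tcp|contact"; done
```

```text
tcp_pos: [0.5337, -0.1743, 0.0691]
contact_force: [-15.9, -2.8, 9.7]
tcp_pos: [0.534, -0.1743, 0.0691]
contact_force: [-18.0, -3.3, 10.0]
tcp_pos: [0.5343, -0.1743, 0.0691]
contact_force: [-18.5, -3.9, 11.9]
```

```bash
python3 -m pendant '[0.5,0,0,0,0,0, 1,0,0,0,0,0, 1,0,0,0,0,0]'| grep -E "tcp|contact"; for i in 1; do python3 -m pendant '[-1,0,0,0,0,0, -2,0,0,0,0,0, -3,0,0,0,0,0, -4,0,0,0,0,0]'| grep -E "tcp|contact"; python3 -m pendant '[-0.5,0,0,0,0,0, -1,0,0,0,0,0]'| grep -E "tcp|contact"; python3 -m pendant '[-0.5,0,0,0,0,0, -1,0,0,0,0,0]'| grep -E "tcp|contact";python3 -m pendant '[-0.5,0,0,0,0,0, -1,0,0,0,0,0]'| grep -E "tcp|contact";python3 -m pendant '[-0.5,0,0,0,0,0, -1,0,0,0,0,0]'| grep -E "tcp|contact"; done
```

```text
tcp_pos: [0.5346, -0.1744, 0.0691]
contact_force: [-20.5, -4.0, 12.4]
tcp_pos: [0.5335, -0.1743, 0.0691]
contact_force: [-10.5, -3.5, 5.1]
tcp_pos: [0.5335, -0.1743, 0.0691]
contact_force: [-9.2, -3.8, 4.0]
tcp_pos: [0.5334, -0.1743, 0.0691]
contact_force: [-5.8, -3.8, 1.6]
tcp_pos: [0.5333, -0.1742, 0.0691]
contact_force: [-2.9, -2.1, -0.6]
tcp_pos: [0.5333, -0.1736, 0.0693]
contact_force: [-2.4, -0.2, -1.2]
```

The force fell to about zero without the door following the finger back, so it looks latched. I'll retreat and check.

```bash
python3 -m pendant '[-1,0,0,0,0,0, -3,0,0,0,0,0, -8,0,0,0,0,0, -20,0,0,0,0,0, -38,0,5,0,0,0, -55,0,25,0,0,0, -65,0,55,0,0,0, -70,0,85,0,0,0]'| grep -E "tcp|contact"; python3 -m pendant '[-5,-20,20,0,0,0, -15,-50,40,0,0,0, -30,-85,55,0,0,0, -45,-120,60,0,0,0, -60,-155,60,0,0,0, -75,-190,60,0,0,0, -85,-215,60,0,0,0, -90,-225,60,0,0,0]'
python3 - <<'E'
from h import *
a=viewer.snapshot("top"); b=viewer.snapshot("scene")
cv2.imwrite("pics/t4.png",cv2.resize(a["color"][120:245,180:345],None,fx=4.8,fy=4.8,interpolation=cv2.INTER_CUBIC))
cv2.imwrite("pics/s4.png",b["color"][150:300,150:370].repeat(3,0).repeat(3,1))
E
```

```text
tcp_pos: [0.4609, -0.1728, 0.1545]
contact_force: [0.5, -0.4, 0.2]
t: 17.4
tcp_pos: [0.3716, -0.4003, 0.2144]
eef_rot: [0.061, 3.141, -0.001]
contact_force: [-0.2, 0.5, 0.1]
opening: 0.005
finger_force: 0.0
```

View pics/t4.png

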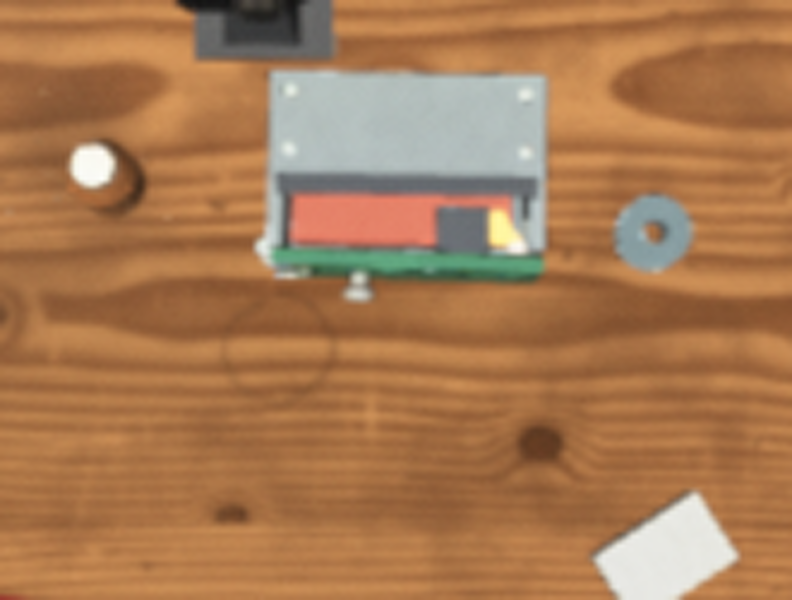

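```bash
python3 - <<'E'
from h import *
a=viewer.snapshot("top"); im=a["color"].astype(float)
g=im[:,:,1]-im[:,:,2]   # green minus red
def cen(x):
    col=np.clip(g[165:185,x]-10,0,None); return (np.arange(165,185)*col).sum()/col.sum()
xs=[x for x in range(242,290) if not 250<=x<=260]; ys=[cen(x) for x in xs]
P=toplane(a,np.c_[xs,ys],.09)*1000
k,c=np.polyfit(P[:,1],P[:,0],1); r=P[:,0]-k*P[:,1]-c
print("door dx/dy",k,"x at -59.5,-188:",k*-59.5+c,k*-188+c,r.std())
gr=im.mean(2)
# cabinet back edge and box front by subpixel gradient
for n,lo,hi,x0,x1,z in(("back",130,141,240,290,.098),("panel front",154,160,242,288,.098),("boxfront",168,174,244,266,.07)):
    f=gr if n!="boxfront" else im[:,:,2]-im[:,:,1]
    xs=np.arange(x0,x1); d=np.abs(np.diff(f[lo:hi,x0:x1],axis=0)); d=np.clip(d-.3*d.max(0),0,None)
    ys=((np.arange(lo,hi-1)+.5)[:,None]*d).sum(0)/d.sum(0)
    Q=toplane(a,np.c_[xs,ys],z)*1000; k,c=np.polyfit(Q[:,1],Q[:,0],1); print(n,k,k*-127+c,(Q[:,0]-k*Q[:,1]-c).std())
E
```

```text
door dx/dy 0.03525365918283507 x at -59.5,-188: 548.9227150212956 544.3926198163012 0.2663417280154325
back 0.03276780060118971 635.5768835714238 0.9075307410033021
panel front 0.017228044809993175 587.3541718334023 0.19850481023917507
boxfront 0.023182169172862206 555.5418669665064 0.111002447181081
```

View pics/s4.png

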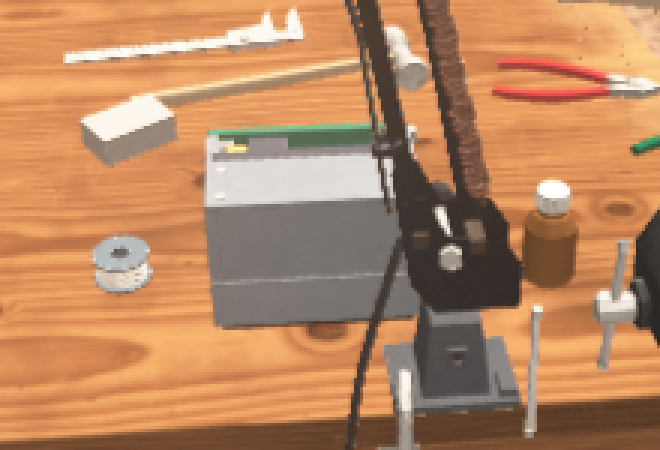

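The door sits at 0.035 − 0.017 ≈ 0.018 rad to the cabinet. That matches the latched rest angle (0.015) and not ajar (0.04). The scene view shows the spool, bottle and block undisturbed.

```bash
python3 -c "
from cell import finish_job; print(finish_job())"
```

```text
the job is handed in; nothing more can be done
None
```

I slid the red box fully home with the door wide open, then pushed the door shut until it latched (measured at about 0.018 rad, peak push about 24 N); the bottle, spool and block look undisturbed, and the job is handed in.

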